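# Flat battery out of the screwdriver, into the charger

### The arm

A 7-joint arm with a two-finger parallel gripper is mounted at the origin on the work surface. World frame = base frame: x ahead of the robot, y to its left, z up, the work surface at z = 0. Lengths are in m, angles in rad, forces in N, time in s.
With the tool pointing down it reaches from about 0.425 to 1.025 m from the base axis. Payload 9.4 kg.
Tool frame: the origin (TCP) lies at the very end of the fingers, on their centre line; the grasp point (between the pads) lies 19 mm behind it; z points along the fingers, y is the line along which they close (so a half turn about z gives the same grasp; the last joint's range is limited). The gripper opens to 93 mm and grips with 3 to 60 N. Pads are 15 mm wide; open, the fingers measure 128 mm over their backs; the gripper's body (75 mm by 188 mm) begins 65 mm behind the grasp point.
Start: joints at [1.14, 0.599, -0.003, 1.599, 0.002, 0.943, -0.08], TCP at [0.251, -0.68, 0.219] pointing down, gripper open.
Joint ranges: [-2.57, 2.57], [-0.35, 1.97], [-1.29, 1.29], [0.11, 2.56], [-1.05, 4.19], [0.11, 1.86], [-2.63, 2.63]. Speed limits (rad/s): [2.22, 2.22, 3.01, 3.01, 3.14, 3.14, 3.14].

### API

Orientations are given as a 3x3 rotation matrix whose columns are the frame's x, y, z axes.
In Python, from bench import env gives the robot as it stands.
- The arm moves only by the shell command python3 -m crank [FORCE], which reads ROWS from standard input. ROWS is a JSON object with one list for each field, all of the same length, 1 to 12, a row being the entries at one place: aperture (the finger opening in m), x, y, z (the shift in shares of 0.3 m (1.0 is 0.3 m)), twist (a turn about the tool's z in normalised numbers (1 is pi rad)); each row shifts and turns the commanded pose from where the row before left it, along the tool's axes as they then stand; what a row does not reach is not made up. A row lasts 1/12 s, in which the tool goes at most 0.0417 m and 0.125 rad, less where a joint would pass 70% of its speed; a pose out of reach is approached as far as the arm can. The fingers move at their own pace and stop on an object; FORCE is the grip in N (left out, the last holds). Time passes only in rows, so rows that do not move let the fingers close. It prints the time, the measured TCP pose, the force, the opening and the grip force at its end. A shift or turn number past 1, either way, is cut back to 1. Input that does not fit is refused with a message, and nothing moves.
- env.get_state(): the state, without advancing time (a new reading comes with each control period).
- env.snapshot(name): name is "scene" or "top" or "wrist"; returns the picture (480x640x3 uint8, red, green, blue); there is no depth.
- env.camera_info(name): a dict with "fx", "fy", "cx", "cy" (pixels), "D" ([k1, k2, p1, p2, k3] as OpenCV has them; the pictures are not rectified), "R" (3x3) and "t" (3): a world point X has camera coordinates R X + t. Camera axes: x right, y down, z forward; pixel columns grow to the right and rows downward; lengths in m; the calibration is good to about 2 mm. A picture is of the moment at which its call begins: read the wrist's pose just before it. camera_info takes no time and is no camera call; for the wrist camera it gives the pose at the moment of the call.
- env.job_done(): hands the job in; it is judged then, once.
Trained networks look in the newest picture that a camera, given by its name, has taken for a name from the list of things; names that differ only in an ending like _2 or _b are one class to them, and where a whole thing is asked for, a point or a joint stands for the part that bears it (a point fixed in the world has none). Each returns a list of dicts, best first, with "conf" (0 to 1); they miss things now and then, are a little off and sometimes report something else, mostly with a low value. They report only what shows in the picture. A call takes as long as a camera call. They do not tell look-alikes from the thing itself.
- env.find_in(thing, camera): "box" ([left, top, width, height] in pixels, round what is visible of it).
- env.cut_out(thing, camera): "mask" (480x640 bool, what is visible of it) and "box" ([left, top, width, height] in pixels, round what is visible of it).
The state is a dict: "time_s": time; "joint_pos": joint angles; "joint_vel": joint speeds; "effort": joint torques, N m; "eef_pos": TCP position; "eef_rot": TCP orientation; "wrist_force": force on the tool from outside, world axes, zero at the start; "wrist_torque": the same for the moment, N m; "gripper_width": finger opening in m; "gripper_force": force on a finger pad.
Only numpy, scipy, OpenCV 4.12 (cv2) and the standard library are available. Lean on these libraries where they do the work, as an engineer would, in place of code of your own. Each camera call takes 0.05 s, during which the arm holds its last target. There are 200 camera calls.

### The job

The battery of the cordless screwdriver in the bench stand is flat: press its release button and, keeping it pressed, draw the battery straight up out of the tool, then push it down in the free charger until it clicks home and stays, and let go. Be gentle: no tugging while the latch is caught, no crushing grip, no ramming into the charger, and leave the other things on the bench where they are.

Things in the scene. Friction and masses are not known exactly. Their poses are not given: they have to be found in the camera images.
- pack: Battery plugged into the top of the screwdriver, about 0.22 kg. Origin: centre of its underside; z up, y towards its release button, which faces robot left within 25 degrees. Stem 32 (x) x 36 (y) x 50 mm, lowest 5 mm tapered 3 mm a side; above it the head, 40 (x) x 46 (y) x 44 mm, flat-topped, all that shows when plugged in; ribbed plain face at y = -23 mm.
- release_button (a point): Centre of the release button's outer face when out, a fixed point of the battery (button 16 wide, 18 high, on the head's +y face, 26 mm above its underside). It stands 5 mm proud: 51 mm over button and plain face. 3.5 N starts it, 8.5 N brings it flush. A pinch across the head along y presses it; 18 to 25 N per finger holds well, over 28 N a side cracks it.
- latch_tooth (a point): Tip of the latch tooth when out, a fixed point of the battery: on the stem's +y face, 14 to 24 mm below the head, 3.5 mm off the stem, flat above, ramped below; it moves in with the button and springs out under a lip 13 mm below a socket's rim (1 mm of play, then it holds). With the button 4 mm in or more it passes. A tug of over 25 N while it is caught breaks it.
- pack_shoulder (a point): Point on the battery's axis at the underside of its head, 50 mm above the battery's origin, axes as the battery's. It is 0 to 2 mm above a socket's rim when the battery is latched home, 4 to 5 mm up when only resting on the charger's pins.
- driver: In-line cordless screwdriver, grey and black, fixed bit-down in a bolted stand (steel plate 120 x 96 mm, post, two clamp rings), its top 170 mm above the bench. Origin: on the bench under the tool's axis; z up.
- driver_socket (a point): Centre of the screwdriver's socket rim (44 x 54 mm, 170 mm above the bench); z up, y towards the latch side. Well 33.6 (x) x 37.6 (y) x 54 mm deep; a sprung contact in its wall drags on the stem with about 5 to 10 N for the first 22 mm.
- charger: The free battery charger, grey, fixed to the bench, an empty socket on top. Origin: on the bench under the socket's axis; z up, y (latch side) to robot left within 25 degrees, x towards its vents. 90 mm wide (y), from x = -43 to 67 mm; box 48 mm high, the socket's collar 64 mm.
- charger_bay (a point): Centre of the free charger's socket rim (48 x 64 mm, 64 mm above the bench); z up, y towards the latch side: the battery goes in with its y along this y. Well as in the screwdriver. Sprung pins push up over the last 5 mm (11 to 16 N) and lift it out again unless the latch clicks in; a push of 17 to 26 N on the head clicks it home, over 40 N does damage.
- charger_busy: A second, identical charger, fixed, with a charged battery already in it. Origin on the bench under its socket.
- stator: Bystander: loose motor stator ring, steel and copper, 110 mm across, 34 mm high. Origin: centre of its underside.
- plain_screwdriver: Bystander: loose hand screwdriver with a blue handle, 200 mm long, lying on the bench. Origin: below the middle of its length.
- screw_bin: Bystander: loose open blue bin, 100 x 140 x 50 mm. Origin: centre of its underside.
Not all that is in view belongs to the job. Leave any red, turquoise or yellow look-alike of the pack alone.

How it is judged:
On the way:
1. the battery is drawn out of the screwdriver: its shoulder is more than 55 mm above the rim of the tool's socket (z of pack_shoulder in the frame of driver_socket above 0.055 m), for 0.2 s.
At the end, for the whole second after the job is handed in: The battery stands in the free charger, clicked home: its shoulder within 2.5 mm of the charger's rim, within 3 mm of the socket's axis, upright within 0.05 rad, at rest and let go (z of pack_shoulder in the frame of charger_bay between -0.003 and 0.0025 m and horizontal distance between pack_shoulder and charger_bay below 0.003 m and angle between pack's own z axis and vertical below 0.05 rad and linear speed of pack below 0.02 m/s); the robot touches nothing.
It fails at once if contact forces between battery and screwdriver add up to more than 50 N (tugging at a caught latch, prying sideways) (contact force between pack and driver above 50 N).
It fails at once if contact forces between battery and charger add up to more than 70 N (ramming) (contact force between pack and charger above 70 N).
It fails at once if contact forces of both fingers on the battery add up to more than 56 N (28 N a side) (contact force between the fingers and pack above 56 N).
It fails at once if a bystander moved by more than 20 mm (distance of any of stator, plain_screwdriver, screw_bin from where it was at the start of the episode above 0.02 m).
It also fails if it takes over 64 s, if anything falls off the work surface, if the arm or the gripper's body presses on something with over 40 N, if the wrist force passes 120 N, or if a joint passes its speed limit or range.

## Working session

There is one attempt and no reset: what is moved stays moved. The work goes in short steps, Python scripts to look and compute and a shell command to move; the robot and the scene stay as the last step left them, time stands still between calls to the robot, and variables do not carry over. Pictures are saved under pics/ and viewed, at most 10 in all, crops included, and the job is handed in when it is done.

```bash
ls; mkdir -p pics
python3 - <<'E'
from bench import env
import cv2, numpy as np
ims=[]
for c in ["scene","top"]:
    im=env.snapshot(c); cv2.imwrite(f"pics/{c}0.png",im[:,:,::-1])
    i=env.camera_info(c); print(c,i["fx"],i["cx"],i["cy"],i["D"],np.round(-np.array(i["R"]).T@i["t"],3),np.round(i["R"],2).tolist())
    for t in ["pack","release_button","driver","charger","stator","plain_screwdriver","screw_bin"]:
        print(t,[(np.round(d["box"]).tolist(),round(d["conf"],2)) for d in env.find_in(t,c)])
s=env.get_state();print(s["time_s"],s["eef_pos"],np.round(s["eef_rot"],3).tolist(),s["gripper_width"])
E
```

```text
pics
scene 545.8814457530826 324.05464533139195 243.29349787329966 [0.02804238 0.         0.         0.         0.        ] [0.865 0.557 1.1  ] [[-0.86, 0.51, -0.01], [0.43, 0.72, -0.54], [-0.27, -0.47, -0.84]]
pack [([413.0, 370.0, 25.0, 34.0], 0.91), ([448.0, 286.0, 25.0, 38.0], 0.77), ([386.0, 286.0, 28.0, 30.0], 0.72), ([414.0, 250.0, 23.0, 35.0], 0.71), ([339.0, 360.0, 25.0, 32.0], 0.69)]
release_button [([412.0, 250.0, 23.0, 38.0], 0.79), ([336.0, 357.0, 30.0, 33.0], 0.78), ([412.0, 365.0, 30.0, 38.0], 0.75), ([386.0, 286.0, 28.0, 33.0], 0.67), ([445.0, 285.0, 28.0, 38.0], 0.55)]
driver [([363.0, 302.0, 69.0, 63.0], 0.85)]
charger [([299.0, 233.0, 60.0, 55.0], 0.81)]
stator [([251.0, 313.0, 59.0, 59.0], 0.75)]
plain_screwdriver [([188.0, 271.0, 92.0, 27.0], 0.86)]
screw_bin [([180.0, 171.0, 62.0, 63.0], 0.81)]
top 578.1848462800589 330.0771307484749 242.93441178945642 [-0.14200992  0.          0.          0.          0.        ] [0.384 0.037 1.205] [[0.01, -1.0, 0.0], [-0.99, -0.01, -0.14], [0.14, -0.0, -0.99]]
pack [([152.0, 232.0, 34.0, 31.0], 0.96), ([201.0, 227.0, 34.0, 33.0], 0.91), ([260.0, 321.0, 30.0, 22.0], 0.84), ([205.0, 174.0, 26.0, 36.0], 0.78), ([202.0, 322.0, 33.0, 25.0], 0.59)]
release_button [([206.0, 175.0, 27.0, 34.0], 0.93), ([150.0, 234.0, 35.0, 29.0], 0.89), ([260.0, 321.0, 27.0, 22.0], 0.82), ([200.0, 231.0, 32.0, 28.0], 0.77), ([203.0, 236.0, 63.0, 59.0], 0.61)]
driver [([202.0, 231.0, 62.0, 64.0], 0.88), ([447.0, 151.0, 74.0, 50.0], 0.23)]
charger [([320.0, 218.0, 55.0, 64.0], 0.57)]
stator [([266.0, 136.0, 59.0, 58.0], 0.56)]
plain_screwdriver [([364.0, 115.0, 32.0, 82.0], 0.91)]
screw_bin [([451.0, 152.0, 71.0, 52.0], 0.59), ([263.0, 136.0, 62.0, 57.0], 0.16)]
0.8 [ 0.25113214 -0.68005411  0.21862402] [[0.938, 0.346, -0.0], [0.346, -0.938, 0.0], [-0.0, -0.0, -1.0]] 0.09312165699548326
```

Run:
```python
import cv2,numpy as np
a=cv2.imread("pics/scene0.png")[150:430,160:500];b=cv2.imread("pics/top0.png")[100:380,120:540]
a=cv2.resize(a,None,fx=2.14,fy=2.14,interpolation=3);b=cv2.resize(b,None,fx=1.9,fy=1.9,interpolation=3)
cv2.imwrite("pics/a.png",a);cv2.imwrite("pics/b.png",b);print(a.shape,b.shape)
```

```text
(599, 728, 3) (532, 798, 3)
```

View pics/a.png

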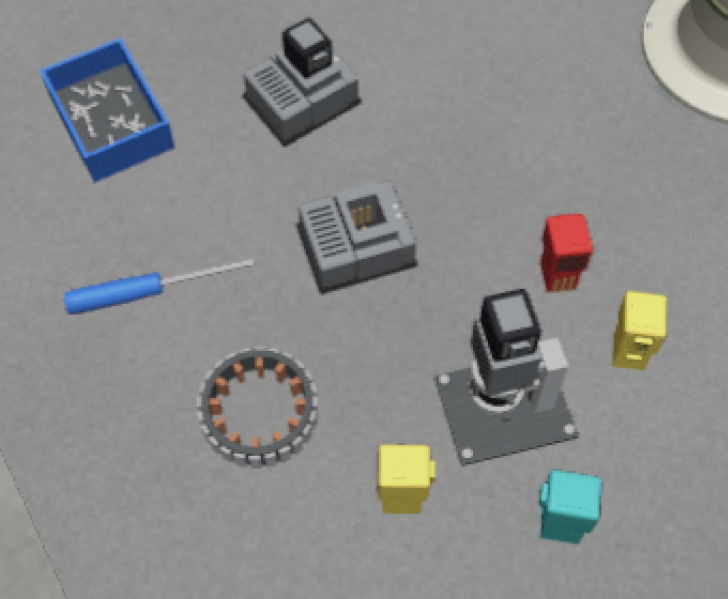

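View pics/b.png

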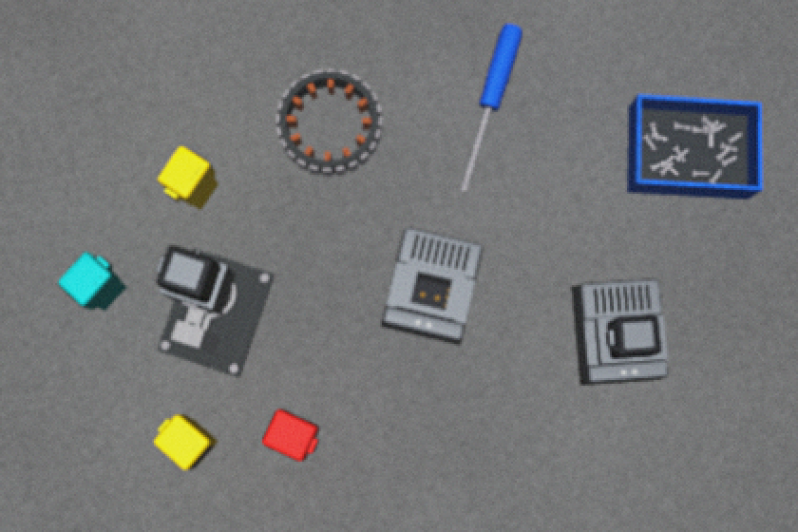

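The top view shows the grey and black pack in the driver at about (218,243) in full-frame pixels, with its latch side facing left. The free charger is at about (347,250), its vents facing away from the robot. The yellow, turquoise and red parts are decoys, and the busy charger is on the right.

Next I triangulate roughly, then bring in the wrist camera.

```bash
cat > h.py <<'E'
import numpy as np, cv2
from bench import env
def ray(i,p):
    K=np.array([[i["fx"],0,i["cx"]],[0,i["fy"],i["cy"]],[0,0,1.]])
    n=cv2.undistortPoints(np.array([[p]],float),K,np.array(i["D"],float))[0,0]
    R=np.array(i["R"]);d=R.T@[n[0],n[1],1];return -R.T@np.array(i["t"]),d/np.linalg.norm(d)
def tri(obs):
    A=np.zeros((3,3));b=np.zeros(3);P=[]
    for i,p in obs:
        o,d=ray(i,p);M=np.eye(3)-np.outer(d,d);A+=M;b+=M@o;P.append((o,M))
    X=np.linalg.solve(A,b);return X,[np.linalg.norm(M@(X-o)) for o,M in P]
def onz(i,p,z):
    o,d=ray(i,p);return o+d*(z-o[2])/d[2]
def proj(i,X):
    K=np.array([[i["fx"],0,i["cx"]],[0,i["fy"],i["cy"]],[0,0,1.]])
    return cv2.projectPoints(np.array(X,float).reshape(-1,1,3),cv2.Rodrigues(np.array(i["R"]))[0],np.array(i["t"],float),K,np.array(i["D"],float))[0][:,0]
E
python3 - <<'E'
from h import *
S,T=env.camera_info("scene"),env.camera_info("top")
print("pack",tri([(S,(400,300)),(T,(217,243))]))
# top face centres from views: scene crop (510,312)/2.14+(160,150); top crop (187,271)/1.9+(120,100)
print("packtop",tri([(S,(160+513/2.14,150+313/2.14)),(T,(120+187/1.9,100+271/1.9))]))
print("bay",tri([(S,(160+367/2.14,150+212/2.14)),(T,(120+432/1.9,100+291/1.9))]))
W=env.camera_info("wrist");s=env.get_state();R=s["eef_rot"]
print("wrist cam in tool",R.T@(-np.array(W["R"]).T@W["t"]-s["eef_pos"]),np.round(np.array(W["R"])@R,3).tolist(),W["fx"],W["cx"],W["cy"])
c=lambda u,v:(120+u/1.9,100+v/1.9)
for n,p in dict(chL=(383,325),chR=(462,342),chTL=(405,228),chTR=(481,240)).items(): print(n,onz(T,c(*p),.048 if 'T' in n else .048))
for p in [(192,246),(204,255),(265,278),(236,374),(166,345)]: print(onz(T,c(*p),.004))
E
```

```text
pack (array([0.52585171, 0.23513803, 0.20165732]), [np.float64(0.0017483095872623115), np.float64(0.0017483095872624062)])
packtop (array([0.52518646, 0.23130382, 0.20961351]), [np.float64(0.002049502870227259), np.float64(0.0020495028702271945)])
bay (array([0.52986847, 0.0005435 , 0.05800767]), [np.float64(0.0013400679818960978), np.float64(0.0013400679818960399)])
wrist cam in tool [ 0.07549596 -0.00072066 -0.16575253] [[-0.0, 1.0, 0.001], [-0.962, 0.0, -0.272], [-0.272, -0.001, 0.962]] 409.0512941541233 326.2700387441406 232.03785975167153
chL [0.4951935  0.05074949 0.048     ]
chR [ 0.47834596 -0.03289301  0.048     ]
chTL [0.59970421 0.02887192 0.048     ]
chTR [ 0.58788478 -0.05259287  0.048     ]
[0.58430675 0.26531984 0.004     ]
[0.57435137 0.25143698 0.004     ]
[0.54956374 0.18253161 0.004     ]
[0.44311401 0.21122175 0.004     ]
[0.4735177  0.28980898 0.004     ]
```

Units first: shifts go in shares of 0.3 m and turns go in shares of pi rad. So -0.0275 m / 0.3 = -0.0917, 0.0235 m / 0.3 = 0.0783.

```bash
echo '{"aperture":[0.093, 0.093, 0.093, 0.093, 0.093, 0.093, 0.093, 0.093, 0.093, 0.093, 0.093, 0.093], "x":[0.0783, 0.0783, 0.0783, 0.0783, 0.0783, 0.0783, 0.0783, 0.0783, 0.0783, 0.0783, 0.0783, 0.0783], "y":[-0.0917, -0.0917, -0.0917, -0.0917, -0.0917, -0.0917, -0.0917, -0.0917, -0.0917, -0.0917, -0.0917, -0.0917], "z":[-0.0417, -0.0417, -0.0417, -0.0417, -0.0417, -0.0417, -0.0417, -0.0417, -0.0417, -0.0417, -0.0417, -0.0417], "twist":[0, 0, 0, 0, 0, 0, 0, 0, 0, 0, 0, 0]}' | python3 -m crank 22
echo '{"aperture":[0.093, 0.093, 0.093, 0.093, 0.093, 0.093, 0.093, 0.093], "x":[0.0783, 0.0783, 0.0783, 0.0783, 0.0783, 0.0783, 0.0783, 0.0783], "y":[-0.0917, -0.0917, -0.0917, -0.0917, -0.0917, -0.0917, -0.0917, -0.0917], "z":[0, 0, 0, 0, 0, 0, 0, 0], "twist":[0, 0, 0, 0, 0, 0, 0, 0]}' | python3 -m crank
echo '{"aperture":[0.093, 0.093, 0.093, 0.093, 0.093, 0.093], "x":[0, 0, 0, 0, 0, 0], "y":[0, 0, 0, 0, 0, 0], "z":[0, 0, 0, 0, 0, 0], "twist":[0.035, 0.035, 0.035, 0.035, 0.035, 0]}' | python3 -m crank
```

```text
time_s: 1.8
eef_pos: [0.4015, -0.2711, 0.3695]
eef_rot: [[0.938, 0.346, 0.0], [0.346, -0.938, -0.001], [0.0, 0.001, -1.0]]
wrist_force: [1.7, -0.0, -0.3]
gripper_width: 0.093
gripper_force: 0.0
time_s: 2.47
eef_pos: [0.5017, 0.0004, 0.369]
eef_rot: [[0.938, 0.346, 0.001], [0.346, -0.938, -0.0], [0.001, 0.0, -1.0]]
wrist_force: [0.3, -0.5, 0.1]
gripper_width: 0.0933
gripper_force: 0.0
time_s: 2.97
eef_pos: [0.5014, -0.0012, 0.3687]
eef_rot: [[0.98, -0.2, 0.0], [-0.2, -0.98, -0.0], [0.0, 0.0, -1.0]]
wrist_force: [0.5, 0.0, 0.0]
gripper_width: 0.0928
gripper_force: 0.0
```

```bash
cat >> h.py <<'E'
import pickle
def shot(n):
    i=env.camera_info("wrist");im=env.snapshot("wrist")[:,:,::-1].copy()
    cv2.imwrite(f"pics/{n}.png",im);pickle.dump(i,open(f"pics/{n}.pkl","wb"));return im,i
def load(n): return cv2.imread(f"pics/{n}.png"),pickle.load(open(f"pics/{n}.pkl","rb"))
E
python3 -c "
from h import *
shot('w1')"
echo '{"aperture":[0.093, 0.093, 0.093], "x":[0, 0, 0], "y":[-0.1167, -0.1167, 0], "z":[0.1, 0.1, 0], "twist":[0, 0, 0]}' | python3 -m crank
python3 -c "
from h import *
shot('w2')"
```

```text
time_s: 3.27
eef_pos: [0.5125, 0.0659, 0.3106]
eef_rot: [[0.983, -0.185, -0.005], [-0.185, -0.983, 0.002], [-0.005, -0.001, -1.0]]
wrist_force: [-1.2, 0.4, -0.3]
gripper_width: 0.093
gripper_force: 0.0
```

View pics/w1.png

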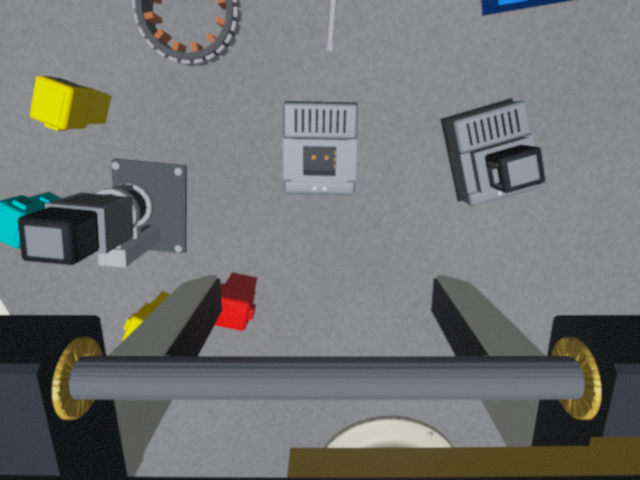

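View pics/w2.png

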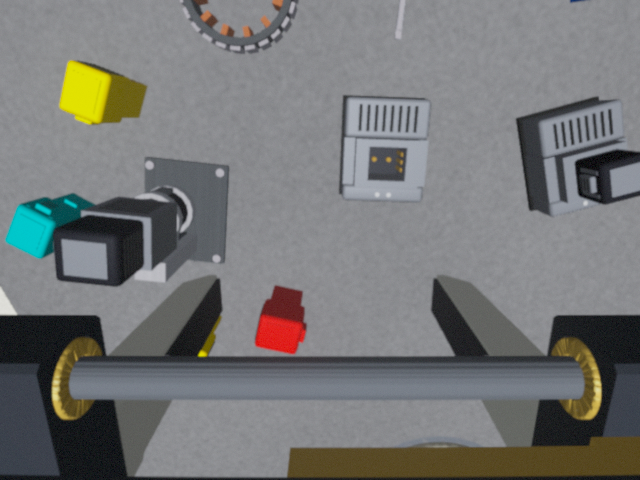

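The first wrist view shows the free charger's bay at about (320,160). The pack's grey top is at (47,240) in the first view and (85,260) in the second. Next come two close views of the charger.

Scaled: 0.028 m / 0.3 = 0.0933, 0.0184 m / 0.3 = 0.0613.

```bash
echo '{"aperture":[0.093, 0.093, 0.093, 0.093, 0.093, 0.093, 0.093, 0.093], "x":[0.0213, 0.0213, 0.0213, 0.0213, 0.0213, 0, 0, 0], "y":[0.0613, 0.0613, 0.0613, 0.0613, 0.0613, 0, 0, 0], "z":[0.0933, 0.0933, 0.0933, 0.0933, 0.0933, 0, 0, 0], "twist":[0, 0, 0, 0, 0, 0, 0, 0]}' | python3 -m crank
python3 -c "
from h import *
shot('c1')"
echo '{"aperture":[0.093, 0.093, 0.093, 0.093, 0.093], "x":[0, 0, 0, 0, 0], "y":[-0.1, -0.1, 0, 0, 0], "z":[0, 0, 0, 0, 0], "twist":[0, 0, 0, 0, 0]}' | python3 -m crank
python3 -c "
from h import *
shot('c2')
a,_=load('c1');b,_=load('c2')
cv2.imwrite('pics/c12.png',np.vstack([a[60:320],b[60:320]]))
import json
for n in ['c1','c2']:
  pass
print([(d['box'],d['conf']) for d in env.find_in('charger','wrist')])"
```

```text
time_s: 3.98
eef_pos: [0.5279, -0.0356, 0.1754]
eef_rot: [[0.981, -0.194, 0.001], [-0.194, -0.981, 0.0], [0.001, -0.0, -1.0]]
wrist_force: [0.0, 1.1, 0.3]
gripper_width: 0.0929
gripper_force: 0.0
time_s: 4.45
eef_pos: [0.5393, 0.0236, 0.1756]
eef_rot: [[0.981, -0.193, 0.002], [-0.193, -0.981, -0.0], [0.002, -0.0, -1.0]]
wrist_force: [-0.5, -0.0, -0.4]
gripper_width: 0.0929
gripper_force: 0.0
[([299.2, 127.6, 121.7, 153.9], 0.8)]
```

View pics/c12.png

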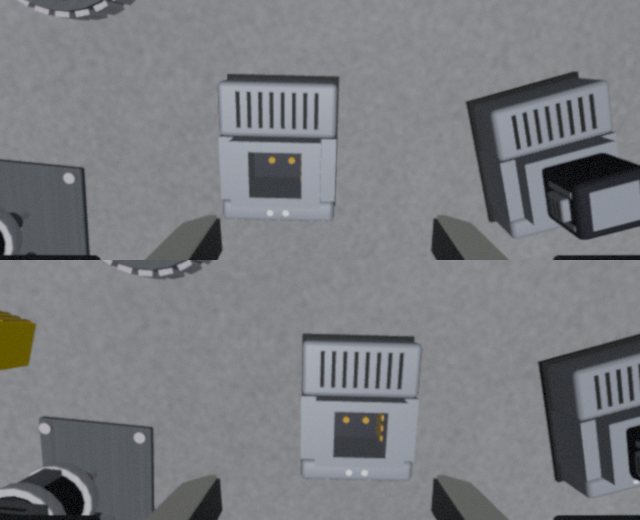

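The well opening spans about x 248–301, y 212–258 in view c1 and x 334–387, y 212–258 in c2.

```bash
cat >> h.py <<'E'
def well(n,seed,half=38,thr=None):
    im,i=load(n);g=cv2.cvtColor(im,cv2.COLOR_BGR2GRAY);u,v=seed
    sub=cv2.resize(g[v-half:v+half,u-half:u+half],None,fx=8,fy=8,interpolation=cv2.INTER_CUBIC)
    t=thr or cv2.threshold(sub,0,255,cv2.THRESH_OTSU)[0]
    m=(sub<t).astype(np.uint8);cs=cv2.findContours(m,0,1)[0]
    c=[c for c in cs if cv2.pointPolygonTest(cv2.convexHull(c),(half*8.,half*8.),False)>=0];c=max(c,key=cv2.contourArea)
    h=cv2.convexHull(c);q=cv2.approxPolyN(h,4,-1,True)[0] if hasattr(cv2,'approxPolyN') else cv2.boxPoints(cv2.minAreaRect(h))
    q=np.array(q,float).reshape(4,2);q=(q+.5)/8-.5+[u-half,v-half]
    o=np.argsort(np.arctan2(*(q-q.mean(0)).T[::-1]));return i,q[o],t
E
python3 - <<'E'
from h import *
a,qa,t=well('c1',(274,235));b,qb,t2=well('c2',(360,235))
print(t,t2,qa.round(1).tolist(),qb.round(1).tolist())
X=[]
for p,q in zip(qa,qb):
    x,e=tri([(a,p),(b,q)]);X.append(x);print(x.round(4),np.round(e,4))
for i,q in((a,qa),(b,qb)):
    P=np.array([onz(i,p,.064) for p in q]);e=[np.linalg.norm(P[k]-P[k-1]) for k in range(4)]
    yv=P[0]-P[1]+P[3]-P[2]
    print("centre",P.mean(0).round(4),"edges",np.round(e,4),"yaw",np.degrees(np.arctan2(-yv[0],yv[1])))
E
```

```text
Traceback (most recent call last):
  File "h.py", line 28, in well
    h=cv2.convexHull(c);q=cv2.approxPolyN(h,4,-1,True)[0] if hasattr(cv2,'approxPolyN') else cv2.boxPoints(cv2.minAreaRect(h))
                          ~~~~~~~~~~~~~~~^^^^^^^^^^^^^
cv2.error: OpenCV(4.12.0) :-1: error: (-5:Bad argument) in function 'approxPolyN'
> Overload resolution failed:
>  - Argument 'epsilon_percentage' must be float, not bool
>  - Argument 'epsilon_percentage' must be float, not bool
```

```bash
sed -i 's/q=cv2.approxPolyN.*$/q=cv2.boxPoints(cv2.minAreaRect(h))/' h.py
python3 - <<'E'
from h import *
a,qa,t=well('c1',(274,235));b,qb,t2=well('c2',(360,235))
print(t,t2,qa.round(1).tolist(),qb.round(1).tolist())
X=[]
for p,q in zip(qa,qb):
    x,e=tri([(a,p),(b,q)]);X.append(x);print(x.round(4),np.round(e,4))
for i,q in((a,qa),(b,qb)):
    P=np.array([onz(i,p,.064) for p in q]);e=[np.linalg.norm(P[k]-P[k-1]) for k in range(4)]
    yv=P[0]-P[1]+P[3]-P[2]
    print("centre",P.mean(0).round(4),"edges",np.round(e,4),"yaw",np.degrees(np.arctan2(-yv[0],yv[1])))
E
```

```text
112.0 111.0 [[247.7, 211.9], [301.8, 213.1], [300.8, 258.4], [246.7, 257.1]] [[334.2, 211.2], [387.8, 212.8], [386.4, 258.3], [332.8, 256.7]]
[0.5495 0.0169 0.0628] [0.0001 0.0001]
[ 0.5409 -0.0198  0.0614] [0. 0.]
[ 0.5107 -0.013   0.0692] [0.0001 0.0001]
[0.5195 0.0238 0.0706] [0. 0.]
centre [0.5294 0.0025 0.064 ] edges [0.0334 0.0376 0.0333 0.0388] yaw -12.546858455092254
centre [0.5293 0.002  0.064 ] edges [0.0334 0.0373 0.0335 0.0385] yaw -12.87715105214917
```

The bay centre is at (0.5294, 0.0022), yaw about −12.7°, with the rim at z ≈ 0.066 from the two views (0.064 stated). Next is the pack.

Scaled: -0.039 m / 0.3 = -0.13, -0.035 m / 0.3 = -0.1167.

```bash
echo '{"aperture":[0.093, 0.093, 0.093, 0.093, 0.093, 0.093, 0.093, 0.093, 0.093, 0.093, 0.093, 0.093], "x":[0, 0, 0, 0, -0.03, -0.03, -0.03, -0.03, -0.03, 0, 0, 0], "y":[0, 0, 0, 0, -0.1167, -0.1167, -0.1167, -0.1167, -0.1167, 0, 0, 0], "z":[-0.13, -0.13, -0.13, -0.13, 0, 0, 0, 0, 0, 0, 0, 0], "twist":[0, 0, 0, 0, 0, 0, 0, 0, 0, 0, 0, 0]}' | python3 -m crank
python3 -c "
from h import *
shot('p1')"
echo '{"aperture":[0.093, 0.093, 0.093, 0.093, 0.093], "x":[0, 0, 0, 0, 0], "y":[-0.1, -0.1, 0, 0, 0], "z":[0, 0, 0, 0, 0], "twist":[0, 0, 0, 0, 0]}' | python3 -m crank
python3 -c "
from h import *
shot('p2')
a,_=load('p1');b,_=load('p2')
cv2.imwrite('pics/p12.png',np.vstack([a[60:320],b[60:320]]))
print([(d['box'],d['conf']) for d in env.find_in('pack','wrist')])"
```

```text
time_s: 5.55
eef_pos: [0.5291, 0.2021, 0.3303]
eef_rot: [[0.981, -0.196, -0.0], [-0.196, -0.981, -0.001], [-0.0, 0.001, -1.0]]
wrist_force: [0.8, 0.0, -1.3]
gripper_width: 0.0929
gripper_force: 0.0
time_s: 6.02
eef_pos: [0.541, 0.2603, 0.3301]
eef_rot: [[0.98, -0.197, -0.0], [-0.197, -0.98, -0.001], [-0.0, 0.001, -1.0]]
wrist_force: [0.1, -0.5, -0.2]
gripper_width: 0.093
gripper_force: 0.0
[([339.6, 294.1, 47.4, 62.3], 0.95), ([207.1, 187.1, 53.3, 59.3], 0.81), ([425.0, 273.1, 17.3, 59.3], 0.77), ([326.6, 199.3, 78.0, 66.8], 0.64), ([277.6, 57.3, 52.8, 58.1], 0.61)]
```

View pics/p12.png

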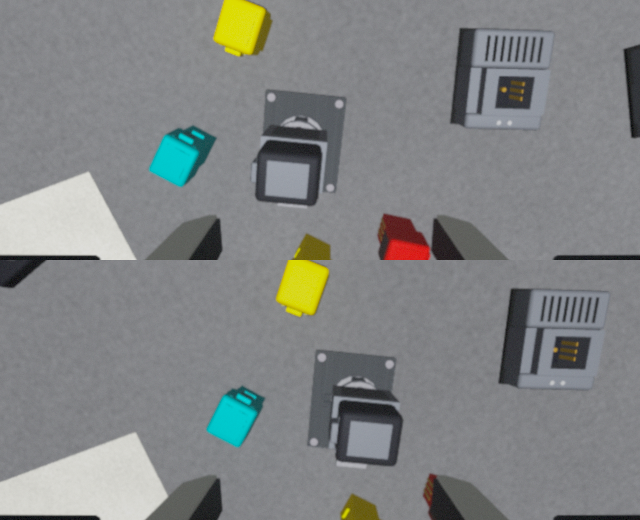

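The grey label on the pack's flat top is at about (288,240) in p1 and (370,239) in p2, and the button shows on the left side. I fit the label next.

```bash
sed -i 's/def well(n,seed,half=38,thr=None):/def well(n,seed,half=38,thr=None,inv=0):/; s/g=cv2.cvtColor(im,cv2.COLOR_BGR2GRAY);/g=cv2.cvtColor(im,cv2.COLOR_BGR2GRAY);g=255-g if inv else g;/' h.py
python3 - <<'E'
from h import *
a,qa,t=well('p1',(288,240),28,None,1);b,qb,t2=well('p2',(369,239),28,None,1)
print(t,t2,qa.round(1).tolist(),qb.round(1).tolist())
X=[]
for p,q in zip(qa,qb):
    x,e=tri([(a,p),(b,q)]);X.append(x);print(x.round(4),np.round(e,4))
z=np.mean(X,0)[2];print("mean",np.mean(X,0))
for zz in (z,.2145):
  for i,q in((a,qa),(b,qb)):
    P=np.array([onz(i,p,zz) for p in q]);e=[np.linalg.norm(P[k]-P[k-1]) for k in range(4)]
    yv=P[0]-P[1]+P[3]-P[2]
    print("centre",P.mean(0).round(4),"edges",np.round(e,4),"yaw",np.degrees(np.arctan2(-yv[0],yv[1])))
# check: project head-top outline
for n,i in(('p1',a),('p2',b)):
    im,_=load(n);P=np.array([onz(i,p,.2145) for p in (qa if n=='p1' else qb)]);c=P.mean(0);yv=P[0]-P[1]+P[3]-P[2];yv/=np.linalg.norm(yv);xv=np.array([yv[1],-yv[0],0])
    H=[c+sx*.02*xv+sy*.023*yv+[0,0,dz] for dz in(0,-.044) for sx,sy in((1,1),(1,-1),(-1,-1),(-1,1))]
    u=proj(i,H);S=6;m=(c:=u.mean(0)).astype(int)
    sub=cv2.resize(im[m[1]-48:m[1]+48,m[0]-64:m[0]+64],None,fx=S,fy=S,interpolation=3)
    for k in(0,4): cv2.polylines(sub,[((u[k:k+4]-m+[64,48]+.5)*S).astype(int)],True,(0,255,0) if k==0 else (0,0,255),1)
    cv2.imwrite(f'pics/o{n}.png',sub)
a_=cv2.imread('pics/op1.png');cv2.imwrite('pics/o.png',cv2.resize(np.hstack([a_,cv2.imread('pics/op2.png')]),None,fx=.52,fy=.52,interpolation=cv2.INTER_AREA))
E
```

```text
145.0 150.0 [[266.4, 219.6], [309.4, 223.5], [306.1, 258.9], [263.2, 254.9]] [[349.5, 219.9], [392.5, 224.2], [388.9, 259.7], [346.0, 255.3]]
[0.5416 0.244  0.2128] [0. 0.]
[0.5328 0.2145 0.2136] [0.0001 0.0001]
[0.509  0.2217 0.2193] [0.0001 0.0001]
[0.5178 0.2513 0.2185] [0. 0.]
mean [0.52528284 0.23286582 0.21604273]
centre [0.5252 0.2329 0.216 ] edges [0.0266 0.0304 0.0266 0.0312] yaw -16.806508542117147
centre [0.5251 0.2329 0.216 ] edges [0.0265 0.0306 0.0266 0.0314] yaw -17.38484163331723
centre [0.5248 0.2331 0.2145] edges [0.0267 0.0306 0.0268 0.0314] yaw -16.80650854211709
centre [0.5246 0.2328 0.2145] edges [0.0267 0.0308 0.0268 0.0316] yaw -17.3848416333173
```

View pics/o.png

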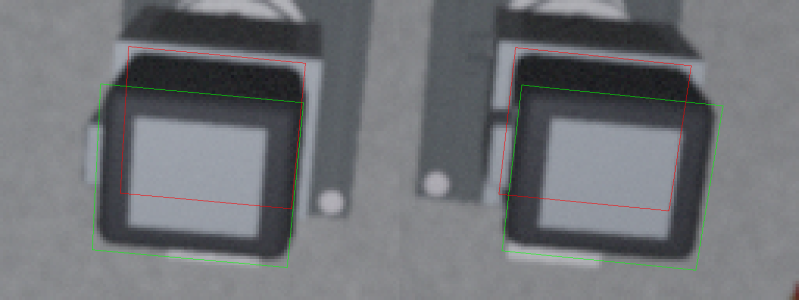

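The outline fits: pack centre at about (0.525, 0.2328), top at z ≈ 0.215 (two views), yaw −17.1°. I turn the tool and work out the approach.

```bash
cat > go.py <<'E'
import sys
from h import *
s=env.get_state();R=np.array(s["eef_rot"]);x,y,z,yaw=map(float,sys.argv[1:5])
d=R.T@(np.array([x,y,z])-s["eef_pos"])
print(s["time_s"],s["eef_pos"].round(4),"d",d.round(4),"turn",round(float(np.arctan2(R[1,0],R[0,0])-np.radians(yaw)),4),"F",np.round(s["wrist_force"],1),"w",round(s["gripper_width"],4),"g",round(s["gripper_force"],1))
E
echo '{"aperture":[0.093, 0.093, 0.093, 0.093], "x":[0, 0, 0, 0], "y":[0, 0, 0, 0], "z":[0, 0, 0, 0], "twist":[0.0317, 0, 0, 0]}' | python3 -m crank
python3 go.py 0.5253 0.2328 0.178 -17.1
```

```text
time_s: 6.45
eef_pos: [0.5407, 0.2617, 0.3305]
eef_rot: [[0.957, -0.29, 0.0], [-0.29, -0.957, -0.0], [0.0, 0.0, -1.0]]
wrist_force: [0.1, 0.3, -1.1]
gripper_width: 0.0926
gripper_force: 0.0
6.45 [0.5407 0.2617 0.3305] d [-0.0064  0.0321  0.1525] turn 0.0045 F [ 0.1  0.3 -1.1] w 0.0926 g 0.0
```

Scaled: 0.03 m / 0.3 = 0.1, 0.016 m / 0.3 = 0.0533, 0.0045 rad / 3.1416 = 0.0014.

```bash
echo '{"aperture":[0.093, 0.093, 0.093, 0.093, 0.093, 0.093, 0.093, 0.093, 0.093], "x":[-0.0107, -0.0107, 0, 0, 0, 0, 0, 0, 0], "y":[0.0533, 0.0533, 0, 0, 0, 0, 0, 0, 0], "z":[0, 0, 0.1, 0.1, 0.1, 0, 0, 0, 0], "twist":[0.0014, 0, 0, 0, 0, 0, 0, 0, 0]}' | python3 -m crank
python3 go.py 0.5253 0.2328 0.178 -17.1
```

```text
time_s: 7.2
eef_pos: [0.5261, 0.2343, 0.2423]
eef_rot: [[0.955, -0.295, 0.002], [-0.295, -0.955, 0.001], [0.002, -0.002, -1.0]]
wrist_force: [0.9, -0.1, 0.1]
gripper_width: 0.093
gripper_force: 0.0
7.2 [0.5261 0.2343 0.2423] d [-0.0005  0.0018  0.0643] turn -0.0012 F [ 0.9 -0.1  0.1] w 0.093 g 0.0
```

Scaled: 0.02 m / 0.3 = 0.0667, 0.012 m / 0.3 = 0.04.

```bash
echo '{"aperture":[0.093, 0.093, 0.093, 0.093, 0.093, 0.093], "x":[-0.001, 0, 0, 0, 0, 0], "y":[0.0033, 0, 0, 0, 0, 0], "z":[0.0667, 0.0667, 0.04, 0.04, 0, 0], "twist":[0, 0, 0, 0, 0, 0]}' | python3 -m crank
for k in 1 2 3; do echo '{"aperture":[0.093], "x":[0], "y":[0], "z":[0], "twist":[0]}' | python3 -m crank >/dev/null;python3 go.py 0.5253 0.2328 0.178 -17.1; done
```

```text
time_s: 7.7
eef_pos: [0.525, 0.2331, 0.1773]
eef_rot: [[0.955, -0.295, 0.001], [-0.295, -0.955, 0.0], [0.001, -0.001, -1.0]]
wrist_force: [0.7, -0.2, 0.3]
gripper_width: 0.0929
gripper_force: 0.0
7.7833 [0.5253 0.2333 0.1778] d [ 0.0001  0.0004 -0.0002] turn -0.0016 F [ 0.4 -0.4 -0.1] w 0.0927 g 0.0
7.8667 [0.5252 0.2332 0.1777] d [ 0.0002  0.0003 -0.0003] turn -0.0017 F [-0.4 -0.1  0.5] w 0.0928 g 0.0
7.95 [0.5251 0.233  0.1774] d [ 0.0003  0.0001 -0.0006] turn -0.0019 F [-0.   0.3  0.4] w 0.0928 g 0.0
```

Now on target. I close in steps at a low force first and watch the wrist force.

```bash
echo '{"aperture":[0.06, 0.06, 0.06, 0.06, 0.053, 0.053], "x":[0, 0, 0, 0, 0, 0], "y":[0, 0, 0, 0, 0, 0], "z":[0, 0, 0, 0, 0, 0], "twist":[0, 0, 0, 0, 0, 0]}' | python3 -m crank 5
echo '{"aperture":[0.045, 0.045, 0.045, 0.045], "x":[0, 0, 0, 0], "y":[0, 0, 0, 0], "z":[0, 0, 0, 0], "twist":[0, 0, 0, 0]}' | python3 -m crank 5
echo '{"aperture":[0.04, 0.04, 0.04], "x":[0, 0, 0], "y":[0, 0, 0], "z":[0, 0, 0], "twist":[0, 0, 0]}' | python3 -m crank 9
```

```text
time_s: 8.45
eef_pos: [0.5245, 0.2328, 0.1763]
eef_rot: [[0.955, -0.296, -0.0], [-0.296, -0.955, -0.0], [-0.0, 0.0, -1.0]]
wrist_force: [-0.4, 0.5, 0.3]
gripper_width: 0.0576
gripper_force: 0.0
time_s: 8.78
eef_pos: [0.5247, 0.2332, 0.1765]
eef_rot: [[0.955, -0.295, 0.0], [-0.295, -0.955, 0.001], [0.0, -0.001, -1.0]]
wrist_force: [0.9, 1.9, -0.5]
gripper_width: 0.048
gripper_force: 5.0
time_s: 9.03
eef_pos: [0.5244, 0.2322, 0.1765]
eef_rot: [[0.955, -0.296, -0.0], [-0.296, -0.955, -0.001], [-0.0, 0.001, -1.0]]
wrist_force: [-0.4, -2.4, 5.0]
gripper_width: 0.0462
gripper_force: 9.0
```

The button is flush at 46 mm with almost no side load. I raise the grip to 21 N.

```bash
echo '{"aperture":[0.04, 0.04, 0.04], "x":[0, 0, 0], "y":[0, 0, 0], "z":[0, 0, 0], "twist":[0, 0, 0]}' | python3 -m crank 21
python3 go.py 0.5253 0.2328 0.178 -17.1
```

```text
time_s: 9.28
eef_pos: [0.5244, 0.2323, 0.1765]
eef_rot: [[0.955, -0.296, -0.0], [-0.296, -0.955, -0.001], [-0.0, 0.001, -1.0]]
wrist_force: [-1.3, -2.7, 5.3]
gripper_width: 0.0458
gripper_force: 21.0
9.2833 [0.5244 0.2323 0.1765] d [ 0.0007 -0.0008 -0.0015] turn -0.002 F [-1.3 -2.7  5.3] w 0.0458 g 21.0
```

Scaled: -0.001 m / 0.3 = -0.0033.

```bash
echo '{"aperture":[0.04, 0.04, 0.04, 0.04], "x":[0, 0, 0, 0], "y":[0, 0, 0, 0], "z":[-0.0033, -0.0033, -0.0033, 0], "twist":[0, 0, 0, 0]}' | python3 -m crank
echo '{"aperture":[0.04, 0.04, 0.04, 0.04, 0.04], "x":[0, 0, 0, 0, 0], "y":[0, 0, 0, 0, 0], "z":[-0.0067, -0.0067, -0.0067, -0.0067, 0], "twist":[0, 0, 0, 0, 0]}' | python3 -m crank
```

```text
time_s: 9.62
eef_pos: [0.5244, 0.2324, 0.179]
eef_rot: [[0.955, -0.296, -0.001], [-0.296, -0.955, -0.001], [-0.001, 0.001, -1.0]]
wrist_force: [1.6, -1.9, -6.5]
gripper_width: 0.0459
gripper_force: 21.0
time_s: 10.03
eef_pos: [0.5246, 0.2329, 0.188]
eef_rot: [[0.955, -0.296, 0.0], [-0.296, -0.955, 0.0], [0.0, -0.0, -1.0]]
wrist_force: [0.2, -0.7, -1.9]
gripper_width: 0.0462
gripper_force: 21.0
```

```bash
python3 -c "
from h import *
shot('l1')
im,i=load('l1');s=env.snapshot('scene')[:,:,::-1]
cv2.imwrite('pics/l.png',np.hstack([im[200:440,160:480],cv2.resize(s[260:380,340:460],(480,480),interpolation=3)[:240]]) if 0 else np.hstack([cv2.resize(im[200:400,180:460],(420,300)),cv2.resize(s[255:375,340:480],(350,300),interpolation=3)]))"
python3 go.py 0.5253 0.2328 0.178 -17.1
```

```text
10.1333 [0.5246 0.2329 0.188 ] d [ 0.0007 -0.0001  0.01  ] turn -0.0018 F [-0.1 -2.1  1.1] w 0.0457 g 21.0
```

View pics/l.png

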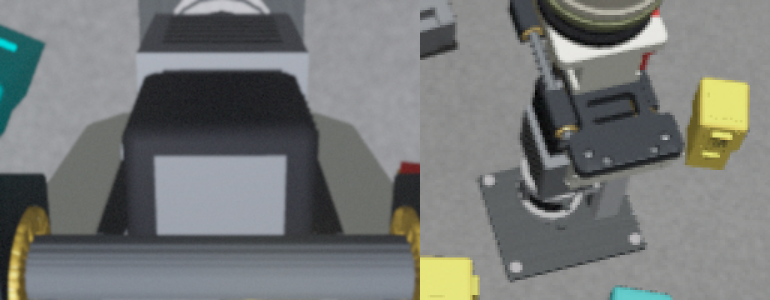

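```bash
python3 - <<'E'
from h import *
i=load('l1')[1];yv=np.array([np.sin(np.radians(17.1)),np.cos(np.radians(17.1)),0]);xv=np.array([yv[1],-yv[0],0])
for z in(.2145,.226):
    c=np.array([.5248,.233,z]);print(z,proj(i,[c+.0133*xv+s*.0154*yv for s in(1,-1)]).round(1).tolist(), proj(i,[c+.02*xv+s*.023*yv for s in(1,-1)]).round(1).tolist())
E
echo "seen: front edge v~303, u 283..372"
```

```text
0.2145 [[286.1, 289.6], [369.7, 289.5]] [[264.7, 272.6], [391.1, 272.5]]
0.226 [[282.9, 303.3], [373.1, 303.2]] [[259.8, 285.2], [396.2, 285.0]]
seen: front edge v~303, u 283..372
```

The label edge lies exactly where a pack lifted 11.5 mm should be, so it is coming out with the gripper. I keep drawing it up.

Scaled: -0.01 m / 0.3 = -0.0333, -0.008 m / 0.3 = -0.0267.

```bash
echo '{"aperture":[0.04, 0.04, 0.04, 0.04, 0.04, 0.04, 0.04, 0.04, 0.04, 0.04, 0.04, 0.04], "x":[0, 0, 0, 0, 0, 0, 0, 0, 0, 0, 0, 0], "y":[0, 0, 0, 0, 0, 0, 0, 0, 0, 0, 0, 0], "z":[-0.01, -0.01, -0.0133, -0.0133, -0.02, -0.02, -0.0267, -0.0267, -0.0333, -0.0333, -0.0333, -0.0267], "twist":[0, 0, 0, 0, 0, 0, 0, 0, 0, 0, 0, 0]}' | python3 -m crank
echo '{"aperture":[0.04, 0.04, 0.04, 0.04], "x":[0, 0, 0, 0], "y":[0, 0, 0, 0], "z":[-0.0333, -0.0333, 0, 0], "twist":[0, 0, 0, 0]}' | python3 -m crank
python3 go.py 0.5294 0.0022 0.285 -12.7; python3 -c "
from h import *
shot('l2')"
```

```text
time_s: 11.13
eef_pos: [0.5248, 0.233, 0.2689]
eef_rot: [[0.955, -0.296, 0.001], [-0.296, -0.955, 0.0], [0.001, -0.001, -1.0]]
wrist_force: [-0.5, -0.8, -2.0]
gripper_width: 0.046
gripper_force: 21.0
time_s: 11.47
eef_pos: [0.5248, 0.2329, 0.288]
eef_rot: [[0.955, -0.296, 0.001], [-0.296, -0.955, 0.0], [0.001, -0.001, -1.0]]
wrist_force: [-0.1, -0.4, -4.0]
gripper_width: 0.0458
gripper_force: 21.0
11.4667 [0.5248 0.2329 0.288 ] d [0.0726 0.219  0.0029] turn -0.0787 F [-0.1 -0.4 -4. ] w 0.0458 g 21.0
```

```bash
python3 - <<'E'
from h import *
for n in('l1','l2'):
    g=cv2.cvtColor(load(n)[0],cv2.COLOR_BGR2GRAY).astype(float)
    col=g[285:330,300:355].mean(1);row=g[320:340,260:400].mean(0)
    d=np.diff(row);print(n,"v edge",285.5+np.argmax(np.diff(col)),"u",260.5+d.argmax(),260.5+d.argmin(),"tilt",[285.5+np.argmax(np.diff(g[285:330,u:u+12].mean(1))) for u in(290,355)])
E
echo '{"aperture":[0.04, 0.04, 0.04, 0.04, 0.04, 0.04, 0.04, 0.04, 0.04, 0.04], "x":[0.0403, 0.0403, 0.0403, 0.0403, 0.0403, 0.0403, 0, 0, 0, 0], "y":[0.1217, 0.1217, 0.1217, 0.1217, 0.1217, 0.1217, 0, 0, 0, 0], "z":[0, 0, 0, 0, 0, 0, 0, 0, 0, 0], "twist":[0, 0, 0, 0, 0, 0, -0.0251, 0, 0, 0]}' | python3 -m crank
python3 go.py 0.5294 0.0022 0.125 -12.7
```

```text
l1 v edge 303.5 u 283.5 369.5 tilt [np.float64(303.5), np.float64(303.5)]
l2 v edge 303.5 u 283.5 369.5 tilt [np.float64(303.5), np.float64(303.5)]
time_s: 12.35
eef_pos: [0.529, 0.0033, 0.287]
eef_rot: [[0.975, -0.22, -0.001], [-0.22, -0.975, 0.001], [-0.001, -0.0, -1.0]]
wrist_force: [-0.1, 0.3, -3.2]
gripper_width: 0.046
gripper_force: 21.0
12.35 [0.529  0.0033 0.287 ] d [0.0007 0.0011 0.162 ] turn -0.0003 F [-0.1  0.3 -3.2] w 0.046 g 21.0
```

There is no slip: the label edge is identical in both pictures. I go down to just above the charger.

Scaled: 0.03 m / 0.3 = 0.1, 0.02 m / 0.3 = 0.0667.

```bash
echo '{"aperture":[0.04, 0.04, 0.04, 0.04, 0.04, 0.04, 0.04, 0.04, 0.04], "x":[0.0013, 0, 0, 0, 0, 0, 0, 0, 0], "y":[0.002, 0, 0, 0, 0, 0, 0, 0, 0], "z":[0.1, 0.1, 0.1, 0.1, 0.0667, 0.05, 0, 0, 0], "twist":[0, 0, 0, 0, 0, 0, 0, 0, 0]}' | python3 -m crank
python3 go.py 0.5294 0.0022 0.120 -12.7;echo '{"aperture":[0.04], "x":[0], "y":[0], "z":[0], "twist":[0]}' | python3 -m crank>/dev/null; python3 go.py 0.5294 0.0022 0.120 -12.7;echo '{"aperture":[0.04], "x":[0], "y":[0], "z":[0], "twist":[0]}' | python3 -m crank>/dev/null; python3 go.py 0.5294 0.0022 0.120 -12.7
```

```text
time_s: 13.1
eef_pos: [0.53, 0.0024, 0.1331]
eef_rot: [[0.976, -0.219, 0.001], [-0.219, -0.976, 0.0], [0.001, -0.0, -1.0]]
wrist_force: [-0.0, 0.3, -1.4]
gripper_width: 0.0457
gripper_force: 21.0
13.1 [0.53   0.0024 0.1331] d [-0.0005  0.0003  0.0131] turn 0.0009 F [-0.   0.3 -1.4] w 0.0457 g 21.0
13.1833 [0.5302 0.002  0.1335] d [-0.0009 -0.      0.0135] turn 0.0005 F [ 0.5 -0.4 -3.3] w 0.0459 g 21.0
13.2667 [0.5301 0.0017 0.1335] d [-0.0008 -0.0004  0.0135] turn 0.0001 F [ 0.3 -0.2 -3.7] w 0.0458 g 21.0
```

Scaled: 0.004 m / 0.3 = 0.0133, 0.003 m / 0.3 = 0.01.

```bash
echo '{"aperture":[0.04, 0.04, 0.04, 0.04, 0.04, 0.04, 0.04], "x":[-0.0027, 0, 0, 0, 0, 0, 0], "y":[0, 0, 0, 0, 0, 0, 0], "z":[0.0133, 0.0133, 0.01, 0.0067, 0.0067, 0.0067, 0], "twist":[0, 0, 0, 0, 0, 0, 0]}' | python3 -m crank
echo '{"aperture":[0.04, 0.04, 0.04, 0.04], "x":[0, 0, 0, 0], "y":[0, 0, 0, 0], "z":[0.0067, 0.0067, 0.0067, 0], "twist":[0, 0, 0, 0]}' | python3 -m crank
python3 go.py 0.5294 0.0022 0.070 -12.7
```

```text
time_s: 13.85
eef_pos: [0.5285, 0.0016, 0.1149]
eef_rot: [[0.976, -0.22, -0.001], [-0.22, -0.976, -0.0], [-0.001, 0.0, -1.0]]
wrist_force: [-0.9, 0.2, -2.8]
gripper_width: 0.046
gripper_force: 21.0
time_s: 14.18
eef_pos: [0.5285, 0.0017, 0.109]
eef_rot: [[0.976, -0.22, -0.001], [-0.22, -0.976, -0.0], [-0.0, 0.0, -1.0]]
wrist_force: [-0.5, -0.6, -2.7]
gripper_width: 0.0459
gripper_force: 21.0
14.1833 [0.5285 0.0017 0.109 ] d [ 0.0008 -0.0007  0.039 ] turn 0.0003 F [-0.5 -0.6 -2.7] w 0.0459 g 21.0
```

Scaled: 0.003 m / 0.3 = 0.01, -0.0002 m / 0.3 = -0.0007.

```bash
echo '{"aperture":[0.04, 0.04, 0.04, 0.04, 0.04, 0.04, 0.04], "x":[0.0007, 0.0007, 0, 0, 0, 0, 0], "y":[-0.0007, -0.0007, 0, 0, 0, 0, 0], "z":[0.01, 0.01, 0.01, 0.01, 0.01, 0.01, 0], "twist":[0, 0, 0, 0, 0, 0, 0]}' | python3 -m crank
echo '{"aperture":[0.04, 0.04, 0.04, 0.04, 0.04], "x":[0, 0, 0, 0, 0], "y":[0, 0, 0, 0, 0], "z":[0.01, 0.01, 0.01, 0.01, 0], "twist":[0, 0, 0, 0, 0]}' | python3 -m crank
python3 go.py 0.5294 0.0022 0.070 -12.7
```

```text
time_s: 14.77
eef_pos: [0.5288, 0.0019, 0.0907]
eef_rot: [[0.976, -0.22, -0.001], [-0.22, -0.976, -0.0], [-0.001, 0.0, -1.0]]
wrist_force: [0.2, 0.0, -3.0]
gripper_width: 0.0459
gripper_force: 21.0
time_s: 15.18
eef_pos: [0.5289, 0.0019, 0.0788]
eef_rot: [[0.976, -0.22, -0.001], [-0.22, -0.976, -0.0], [-0.001, 0.0, -1.0]]
wrist_force: [0.7, -0.4, -2.8]
gripper_width: 0.046
gripper_force: 21.0
15.1833 [0.5289 0.0019 0.0788] d [ 0.0005 -0.0004  0.0088] turn 0.0002 F [ 0.7 -0.4 -2.8] w 0.046 g 21.0
```

Scaled: 0.0015 m / 0.3 = 0.005, 0.001 m / 0.3 = 0.0033.

```bash
echo '{"aperture":[0.04, 0.04, 0.04, 0.04], "x":[0, 0, 0, 0], "y":[0, 0, 0, 0], "z":[0.005, 0.005, 0.0033, 0], "twist":[0, 0, 0, 0]}' | python3 -m crank
echo '{"aperture":[0.04, 0.04, 0.04, 0.04], "x":[0, 0, 0, 0], "y":[0, 0, 0, 0], "z":[0.0033, 0.0033, 0.0033, 0], "twist":[0, 0, 0, 0]}' | python3 -m crank
```

```text
time_s: 15.52
eef_pos: [0.5291, 0.0019, 0.0755]
eef_rot: [[0.976, -0.22, 0.0], [-0.22, -0.976, -0.0], [0.0, 0.0, -1.0]]
wrist_force: [-0.4, -0.1, -1.5]
gripper_width: 0.0456
gripper_force: 21.0
time_s: 15.85
eef_pos: [0.5293, 0.0019, 0.073]
eef_rot: [[0.976, -0.22, 0.001], [-0.22, -0.976, -0.0], [0.001, 0.0, -1.0]]
wrist_force: [-3.0, -0.2, 9.4]
gripper_width: 0.046
gripper_force: 21.0
```

The pins are engaged at about 12 N. I press on in small steps.

Units first: shifts go in shares of 0.3 m and turns go in shares of pi rad. So 0.001 m / 0.3 = 0.0033.

```bash
echo '{"aperture":[0.04, 0.04, 0.04], "x":[0, 0, 0], "y":[0, 0, 0], "z":[0.0033, 0.0033, 0], "twist":[0, 0, 0]}' | python3 -m crank
echo '{"aperture":[0.04, 0.04], "x":[0, 0], "y":[0, 0], "z":[0.0023, 0], "twist":[0, 0]}' | python3 -m crank
```

```text
time_s: 16.1
eef_pos: [0.5293, 0.0019, 0.0712]
eef_rot: [[0.976, -0.22, 0.001], [-0.22, -0.976, -0.0], [0.001, 0.0, -1.0]]
wrist_force: [-1.9, 0.6, 12.4]
gripper_width: 0.0459
gripper_force: 21.0
time_s: 16.27
eef_pos: [0.5293, 0.0019, 0.0706]
eef_rot: [[0.976, -0.22, 0.001], [-0.22, -0.976, -0.0], [0.001, -0.0, -1.0]]
wrist_force: [-1.7, -0.9, 11.6]
gripper_width: 0.0456
gripper_force: 21.0
```

Scaled: 0.0006 m / 0.3 = 0.002.

```bash
echo '{"aperture":[0.04, 0.04], "x":[0, 0], "y":[0, 0], "z":[0.002, 0], "twist":[0, 0]}' | python3 -m crank
echo '{"aperture":[0.04, 0.04], "x":[0, 0], "y":[0, 0], "z":[0.0017, 0], "twist":[0, 0]}' | python3 -m crank
python3 -c "
from h import *
shot('k1')
g=cv2.cvtColor(load('k1')[0],cv2.COLOR_BGR2GRAY).astype(float)
print(285.5+np.argmax(np.diff(g[285:330,300:355].mean(1))))"
```

```text
time_s: 16.43
eef_pos: [0.5293, 0.0019, 0.0704]
eef_rot: [[0.976, -0.22, 0.001], [-0.22, -0.976, -0.0], [0.001, 0.0, -1.0]]
wrist_force: [-4.2, -0.1, 17.3]
gripper_width: 0.0457
gripper_force: 21.0
time_s: 16.6
eef_pos: [0.5295, 0.0019, 0.0703]
eef_rot: [[0.976, -0.22, 0.002], [-0.22, -0.976, -0.0], [0.002, -0.0, -1.0]]
wrist_force: [-4.8, 0.1, 22.8]
gripper_width: 0.046
gripper_force: 21.0
303.5
```

The pack is bottomed on the rim with no slip. I ease the grip so the latch springs out while it is still held down, then open.

```bash
echo '{"aperture":[0.04, 0.04], "x":[0, 0], "y":[0, 0], "z":[0, 0], "twist":[0, 0]}' | python3 -m crank 8
echo '{"aperture":[0.04, 0.04], "x":[0, 0], "y":[0, 0], "z":[0, 0], "twist":[0, 0]}' | python3 -m crank 6
echo '{"aperture":[0.07, 0.093, 0.093, 0.093, 0.093, 0.093], "x":[0, 0, 0, 0, 0, 0], "y":[0, 0, 0, 0, 0, 0], "z":[0, 0, 0, 0, 0, 0], "twist":[0, 0, 0, 0, 0, 0]}' | python3 -m crank
python3 -c "
from h import *
shot('k2')
im,i=load('k2');g=cv2.cvtColor(im,cv2.COLOR_BGR2GRAY).astype(float)
print(285.5+np.argmax(np.diff(g[285:330,300:355].mean(1))))"
python3 go.py 0.5294 0.0022 0.070 -12.7
```

```text
time_s: 16.82
eef_pos: [0.5303, 0.0019, 0.0698]
eef_rot: [[0.976, -0.22, 0.003], [-0.22, -0.976, 0.0], [0.003, -0.001, -1.0]]
wrist_force: [-0.8, -0.7, 9.3]
gripper_width: 0.0465
gripper_force: 8.0
time_s: 16.98
eef_pos: [0.5304, 0.0021, 0.0696]
eef_rot: [[0.976, -0.22, 0.003], [-0.22, -0.976, 0.0], [0.003, -0.001, -1.0]]
wrist_force: [1.1, -0.3, 7.7]
gripper_width: 0.0478
gripper_force: 6.0
time_s: 17.48
eef_pos: [0.529, 0.0019, 0.0685]
eef_rot: [[0.976, -0.22, -0.0], [-0.22, -0.976, 0.0], [-0.0, 0.0, -1.0]]
wrist_force: [-0.2, 0.1, -0.2]
gripper_width: 0.0831
gripper_force: 0.0
309.5
17.5333 [0.529  0.0019 0.0684] d [ 0.0003 -0.0004 -0.0016] turn 0.0002 F [0.5 1.  0.1] w 0.0871 g 0.0
```

Run:
```python
from h import *
yw=np.radians(12.7);yv=np.array([np.sin(yw),np.cos(yw),0]);xv=np.array([yv[1],-yv[0],0])
for n in('k1','k2'):
    im,i=load(n);g=cv2.cvtColor(im,cv2.COLOR_BGR2GRAY).astype(float);row=np.diff(g[322:340,260:400].mean(0))
    print(n,260.5+row.argmax(),260.5+row.argmin())
    for z in(.0645,.0655,.0665,.068,.069): print(z,proj(i,[np.array([.529,.0019,z+.044])+.0133*xv+s*.0154*yv for s in(1,-1)]).round(1).tolist())
```

```text
k1 282.5 369.5
0.0645 [[283.8, 305.1], [374.0, 305.1]]
0.0655 [[283.5, 306.4], [374.3, 306.4]]
0.0665 [[283.2, 307.7], [374.7, 307.7]]
0.068 [[282.8, 309.7], [375.2, 309.7]]
0.069 [[282.5, 311.1], [375.5, 311.1]]
k2 396.5 263.5
0.0645 [[283.1, 306.6], [374.5, 306.7]]
0.0655 [[282.8, 308.0], [374.8, 308.0]]
0.0665 [[282.5, 309.3], [375.2, 309.4]]
0.068 [[282.0, 311.4], [375.7, 311.4]]
0.069 [[281.7, 312.8], [376.1, 312.8]]
```

The pack rose about 3 mm, so the pins lifted it and it has not latched. I go up, close the fingers and press on the flat top.

Scaled: -0.03 m / 0.3 = -0.1, -0.02 m / 0.3 = -0.0667.

```bash
echo '{"aperture":[0.093, 0.093, 0.093, 0.0, 0.0, 0.0, 0.0, 0.0, 0.0, 0, 0, 0], "x":[0, 0, 0, 0, 0, 0, 0, 0, 0, 0, 0, 0], "y":[0, 0, 0, 0, 0, 0, 0, 0, 0, 0, 0, 0], "z":[-0.0667, -0.1, -0.0667, 0, 0, 0, 0, 0, 0, 0, 0, 0], "twist":[0, 0, 0, 0, 0, 0, 0, 0, 0, 0, 0, 0]}' | python3 -m crank 10
python3 go.py 0.5289 0.0019 0.112 -12.7
```

```text
time_s: 18.53
eef_pos: [0.529, 0.002, 0.1383]
eef_rot: [[0.976, -0.22, -0.0], [-0.22, -0.976, -0.0], [-0.0, 0.0, -1.0]]
wrist_force: [-1.1, 0.3, 0.3]
gripper_width: 0.0378
gripper_force: 0.0
18.5333 [0.529  0.002  0.1383] d [-0.0001  0.0001  0.0263] turn 0.0003 F [-1.1  0.3  0.3] w 0.0378 g 0.0
```

Scaled: 0.006 m / 0.3 = 0.02, 0.003 m / 0.3 = 0.01.

```bash
echo '{"aperture":[0, 0, 0, 0, 0, 0], "x":[0, 0, 0, 0, 0, 0], "y":[0, 0, 0, 0, 0, 0], "z":[0.02, 0.02, 0.02, 0.01, 0, 0], "twist":[0, 0, 0, 0, 0, 0]}' | python3 -m crank
echo '{"aperture":[0, 0, 0, 0], "x":[0, 0, 0, 0], "y":[0, 0, 0, 0], "z":[0.0067, 0.0033, 0.0033, 0], "twist":[0, 0, 0, 0]}' | python3 -m crank
```

```text
time_s: 19.03
eef_pos: [0.5289, 0.002, 0.1172]
eef_rot: [[0.976, -0.22, -0.001], [-0.22, -0.976, -0.0], [-0.001, 0.0, -1.0]]
wrist_force: [0.2, 0.7, 1.1]
gripper_width: 0.0011
gripper_force: 0.0
time_s: 19.37
eef_pos: [0.5291, 0.0019, 0.1135]
eef_rot: [[0.976, -0.22, -0.0], [-0.22, -0.976, -0.0], [-0.0, 0.0, -1.0]]
wrist_force: [-1.0, 0.6, 0.1]
gripper_width: 0.0004
gripper_force: 0.0
```

Scaled: 0.001 m / 0.3 = 0.0033.

```bash
echo '{"aperture":[0, 0, 0], "x":[0, 0, 0], "y":[0, 0, 0], "z":[0.0033, 0.0033, 0], "twist":[0, 0, 0]}' | python3 -m crank
echo '{"aperture":[0, 0, 0], "x":[0, 0, 0], "y":[0, 0, 0], "z":[0.0033, 0.0033, 0], "twist":[0, 0, 0]}' | python3 -m crank
echo '{"aperture":[0, 0], "x":[0, 0], "y":[0, 0], "z":[0.0023, 0], "twist":[0, 0]}' | python3 -m crank
```

```text
time_s: 19.62
eef_pos: [0.5298, 0.0018, 0.1124]
eef_rot: [[0.976, -0.22, 0.002], [-0.22, -0.976, -0.0], [0.002, -0.0, -1.0]]
wrist_force: [-0.4, -0.0, 8.6]
gripper_width: 0.0003
gripper_force: 4.1
time_s: 19.87
eef_pos: [0.53, 0.0018, 0.1107]
eef_rot: [[0.976, -0.22, 0.002], [-0.22, -0.976, -0.0], [0.002, -0.0, -1.0]]
wrist_force: [-0.6, -0.8, 10.8]
gripper_width: 0.0001
gripper_force: 5.8
time_s: 20.03
eef_pos: [0.53, 0.0018, 0.1101]
eef_rot: [[0.976, -0.22, 0.002], [-0.22, -0.976, -0.0], [0.002, -0.0, -1.0]]
wrist_force: [-1.6, -1.6, 12.9]
gripper_width: 0.0003
gripper_force: 6.7
```

Contact came at 0.1128, meaning it was resting on the pins, as expected. I keep pressing.

Scaled: 0.0007 m / 0.3 = 0.0023.

```bash
echo '{"aperture":[0, 0], "x":[0, 0], "y":[0, 0], "z":[0.0023, 0], "twist":[0, 0]}' | python3 -m crank
echo '{"aperture":[0, 0], "x":[0, 0], "y":[0, 0], "z":[0.0023, 0], "twist":[0, 0]}' | python3 -m crank
echo '{"aperture":[0, 0], "x":[0, 0], "y":[0, 0], "z":[0.002, 0], "twist":[0, 0]}' | python3 -m crank
```

```text
time_s: 20.2
eef_pos: [0.53, 0.002, 0.1093]
eef_rot: [[0.976, -0.22, 0.002], [-0.22, -0.976, 0.0], [0.002, -0.001, -1.0]]
wrist_force: [-1.1, 0.3, 11.9]
gripper_width: 0.0006
gripper_force: 5.9
time_s: 20.37
eef_pos: [0.53, 0.0021, 0.1088]
eef_rot: [[0.976, -0.22, 0.002], [-0.22, -0.976, 0.0], [0.002, -0.001, -1.0]]
wrist_force: [-0.9, -0.9, 15.3]
gripper_width: 0.0003
gripper_force: 7.1
time_s: 20.53
eef_pos: [0.53, 0.002, 0.1086]
eef_rot: [[0.976, -0.22, 0.003], [-0.22, -0.976, -0.0], [0.003, -0.0, -1.0]]
wrist_force: [-2.4, -0.5, 20.1]
gripper_width: 0.0007
gripper_force: 10.4
```

Scaled: 0.0004 m / 0.3 = 0.0013.

```bash
echo '{"aperture":[0, 0, 0], "x":[0, 0, 0], "y":[0, 0, 0], "z":[0.0013, 0, 0], "twist":[0, 0, 0]}' | python3 -m crank
echo '{"aperture":[0, 0], "x":[0, 0], "y":[0, 0], "z":[-0.0067, 0], "twist":[0, 0]}' | python3 -m crank
echo '{"aperture":[0, 0], "x":[0, 0], "y":[0, 0], "z":[-0.0067, 0], "twist":[0, 0]}' | python3 -m crank
```

```text
time_s: 20.78
eef_pos: [0.53, 0.002, 0.1086]
eef_rot: [[0.976, -0.22, 0.003], [-0.22, -0.976, -0.0], [0.003, -0.0, -1.0]]
wrist_force: [-3.8, -0.4, 25.7]
gripper_width: 0.0006
gripper_force: 12.8
time_s: 20.95
eef_pos: [0.53, 0.0022, 0.1097]
eef_rot: [[0.976, -0.22, 0.002], [-0.22, -0.976, 0.0], [0.002, -0.001, -1.0]]
wrist_force: [-1.0, 0.7, 8.5]
gripper_width: 0.0002
gripper_force: 4.7
time_s: 21.12
eef_pos: [0.5293, 0.0019, 0.1109]
eef_rot: [[0.976, -0.22, 0.001], [-0.22, -0.976, 0.0], [0.001, -0.0, -1.0]]
wrist_force: [0.4, -0.1, 0.3]
gripper_width: 0.0005
gripper_force: 0.0
```

The force vanished by z = 0.1109, below the earlier on-pins contact at 0.1128, so it is latched. I retreat and verify by view.

Scaled: -0.03 m / 0.3 = -0.1, -0.02 m / 0.3 = -0.0667.

```bash
echo '{"aperture":[0, 0, 0.093, 0.093, 0.093, 0.093, 0.093, 0.093, 0.093], "x":[0, 0, 0, 0, 0, 0, 0, 0, 0], "y":[0, 0, -0.1, 0, 0, 0, 0, 0, 0], "z":[-0.0667, -0.1, -0.1, -0.0667, 0, 0, 0, 0, 0], "twist":[0, 0, 0, 0, 0, 0, 0, 0, 0]}' | python3 -m crank
python3 -c "
from h import *
shot('e1')"
echo '{"aperture":[0.093, 0.093, 0.093, 0.093, 0.093], "x":[0, 0, 0, 0, 0], "y":[0.1, 0.1, 0, 0, 0], "z":[0, 0, 0, 0, 0], "twist":[0, 0, 0, 0, 0]}' | python3 -m crank
python3 -c "
from h import *
shot('e2')
a,_=load('e1');b,_=load('e2')
cv2.imwrite('pics/e12.png',np.vstack([a[60:320],b[60:320]]))"
```

```text
time_s: 21.87
eef_pos: [0.5349, 0.0302, 0.2088]
eef_rot: [[0.975, -0.22, -0.002], [-0.22, -0.975, -0.0], [-0.002, 0.001, -1.0]]
wrist_force: [-0.3, 0.6, -0.2]
gripper_width: 0.0425
gripper_force: 0.0
time_s: 22.33
eef_pos: [0.5224, -0.0276, 0.2096]
eef_rot: [[0.975, -0.22, -0.0], [-0.22, -0.975, 0.0], [-0.001, -0.0, -1.0]]
wrist_force: [0.2, 0.8, 0.0]
gripper_width: 0.0802
gripper_force: 0.0
```

View pics/e12.png

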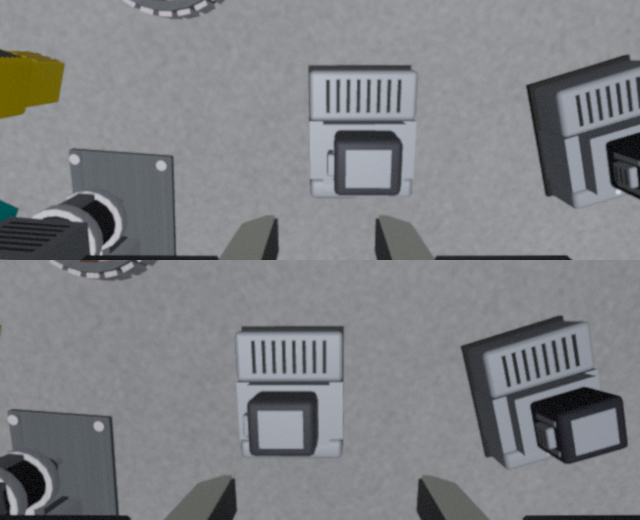

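The pack stands squarely in the free charger with its button out, its label at about (369,230) in e1 and (280,230) in e2. I triangulate its top next.

Run:
```python
from h import *
a,qa,t=well('e1',(369,230),28,None,1);b,qb,t2=well('e2',(281,230),28,None,1)
X=np.array([tri([(a,p),(b,q)])[0] for p,q in zip(qa,qb)]);print(X.mean(0).round(4),X[:,2].round(4))
for zz in(.1085,.1095,.1125):
  P=[np.array([onz(i,p,zz) for p in q]).mean(0)[:2].round(4).tolist() for i,q in((a,qa),(b,qb))];print(zz,P)
# sizes
print([np.linalg.norm(qa[k]-qa[k-1]).round(1) for k in range(4)],[np.linalg.norm(qb[k]-qb[k-1]).round(1) for k in range(4)])
```

```text
[0.5316 0.0031 0.1116] [0.1081 0.1087 0.1151 0.1145]
0.1085 [[0.5305, 0.003], [0.5307, 0.0037]]
0.1095 [[0.5308, 0.003], [0.5309, 0.0035]]
0.1125 [[0.5317, 0.0031], [0.5317, 0.003]]
[np.float64(38.3), np.float64(46.3), np.float64(38.3), np.float64(46.3)] [np.float64(38.2), np.float64(45.9), np.float64(38.2), np.float64(45.9)]
```

```bash
python3 -c "
from bench import env
print(env.job_done())"
```

```text
the job is handed in; nothing more can be done
None
```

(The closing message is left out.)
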